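# Unlatch the pop-out T-handle and slide the box open

## Task

Open the aluminium store box: press the round button on its lid so that the T-handle pops out, turn the handle clockwise until you feel it come up against its stop, and then pull the lid by the handle fully open, to the right. Do not force the handle past its stop, nor drag at the lid while it is still locked. Press the button gently, leave the handle popped out, and do not disturb the things standing around the box.

Things in the scene. Friction and masses are not known exactly. Their poses are not given: they have to be found in the camera images.
- store_box: Fixed aluminium box 170 (x) x 300 (y) x 80 high; origin at the centre of its underside; y along its length. Its sliding lid (plate top 86 up) lies between low rails and carries a black lock case, 84 (x) x 150 (y), from y -70 to +80, top 112 up. In the case, lid shut: T-handle axis at x 0, y +30; button axis at x 0, y -45.
- button_top (a point): Top centre of the round steel button, 24 across, 11 above the lock case (8 above its 34 wide collar). It goes straight down 9 against a spring (1 N rising to 4 N) and the catch's friction; the handle is let go at about 4.5 of travel, at 4 to 5.5 N, and the force then drops by half. Past 8 to 9 it is on hard metal; over 25 N on it is rough.
- t_bar (a point): Centre of the T-handle's round steel bar, 14 thick, 72 long, along this point's y axis; a 10 thick upright stem (the turning axis) runs down from its middle. Parked: along the box's y axis, sunk in a slot, flush with the case top. Released: springs up 30, leaving 15 free under it, held up by a soft spring (4 N). Grip it across its middle from above.
- button (a joint): Button travel in m: 0 out, 0.009 fully down.
- handle_pop (a joint): Height in m to which the T-handle has popped out: 0 parked, 0.03 fully out.
- handle_turn (a joint): Angle in rad of the lock's cam: 0 parked, growing clockwise from above. Turning draws a hidden bolt (35 mm a rad) against friction, about 0.1 N m at the handle. The bolt meets a hard stop somewhere from 0.50 to 1.42 rad, set differently each time and not to be seen; the lid is free only within the last 0.05 rad before the stop.
- handle_twist (a joint): Wind-up in rad of the springy shaft between the handle and the cam, 5 N m a radian, positive when the handle is loaded clockwise; the bar's own angle is handle_turn + handle_twist. More than +0.09 rad (0.45 N m) counts as forcing the handle.
- keeper (a joint): Bend in m of the spring leaf inside the box that holds the bolt while the lid is locked: 0 at rest, growing as a locked lid is pulled, 8 N a mm. More than 0.0025 (20 N of pull on a locked lid) counts as dragging at it.
- lid (a joint): Distance in m the lid has slid open along the box's -y direction (to the robot's right): 0 shut, 0.11 against its end stop. Sliding takes 2.5 N and a little more when fast; handle and button travel with it.
- spice_jar: Bystander: upright spice jar, 46x46x106; origin at the centre of its underside.
- flat_tin: Bystander: low round food tin, 87 across, 40 high; origin at the centre of its underside.
- tall_tin: Bystander: round food tin, 75 across, 58 high; origin at the centre of its underside.
- tape: Bystander: roll of tape lying flat, 103 across, 25 high; origin at the centre of its underside.

How it is judged (in metres and radians):
On the way, in this order (a step that is already met when the one before it is completed fails the run):
1. the T-handle has popped out (value of joint handle_pop above 0.025 m), for 0.2 s.
2. the handle has been turned clockwise (value of joint handle_turn above 0.4 rad), for 0.1 s.
At the end, for the whole second after the job is handed in: The lid has slid open by more than 100 mm (of 110) and is at rest, and the T-handle still stands out by more than 22 mm (of 30) (value of joint lid above 0.1 m and value of joint handle_pop above 0.022 m and velocity of joint lid between -0.01 and 0.01 m/s); the robot touches nothing.
It fails at once if the button is pressed with more than 25 N (contact force between anything else and button above 25 N).
It fails at once if the handle is forced: its shaft is wound up clockwise by more than 0.09 rad (value of joint handle_twist above 0.09 rad).
It fails at once if the lid is dragged at while locked: its keeper bends by more than 2.5 mm (value of joint keeper above 0.0025 m).
It fails at once if a bystander is moved by more than 20 mm (distance of any of spice_jar, flat_tin, tall_tin, tape from where it was at the start of the episode above 0.02 m).
It also fails if it takes over 72 s, if anything falls off the work surface, if the arm or the gripper's body presses on something with over 40 N, if the wrist force passes 120 N, or if a joint passes its speed limit or range.

## Robot

A 6-joint arm with a two-finger parallel gripper is mounted at the origin on a cart in front of the work surface, level with it; the furniture and walls round the work are solid. World frame = base frame: x ahead of the robot, y to its left, z up, the work surface at z = 0. Lengths are in mm, angles in rad, forces in N, time in s.
With the tool pointing down it reaches from about 325 to 750 mm from the base axis. Payload 7.6 kg.
Tool frame: the origin (TCP) lies midway between the tips of the shut fingers; the grasp point (between the pads) lies 19 mm behind it; z points along the fingers, y is the line along which they close (so a half turn about z gives the same grasp; the last joint's range is limited). The gripper opens to 85 mm and grips with 20 to 120 N. Pads are 22 mm wide; open, the fingers measure 114 mm over their backs; the gripper's body (76 mm by 85 mm) begins 54 mm behind the grasp point. The pads swing forward as they close: fully open they stand 13 mm farther back than shut.
Start: joints at [-1.261, 0.052, 1.401, -0, 1.689, -0.07], TCP at [194.661, -487.599, 231.323] pointing down, gripper open.
Joint ranges: [-2.9, 2.9], [-0.91, 2.17], [0.12, 2.37], [-1.06, 4.2], [0.26, 2.73], [-2.93, 2.93]. Speed limits (rad/s): [2.57, 2.57, 3.01, 3.14, 3.14, 3.14].

## Interface

Orientations are given as a unit quaternion [w, x, y, z].
In Python, from cell import observe, snapshot, hand_in gives the robot as it stands. The module is installed in compiled form; this text tells all that it offers.
- The arm moves only by the tool carry_out, never from a script. Its argument "motion" is a list of rows, each an object with "offset": the shift along the tool's x, y, z in parts of the range, where 1.0 means 800 mm, a list of three; "rot": the turn, a rotation vector about the tool's x, y, z in shares of pi rad (1.0 is pi rad), a list of three. In form: [{"offset": [x, y, z], "rot": [wx, wy, wz]}, ...]. A call has 1 to 20 rows; each row is the pose to reach, as a shift and turn from the pose commanded when the call began, along the tool's axes at that moment; what a row does not reach only later rows make up. A row lasts 1/10 s, in which the tool goes at most 50 mm and 8.59 degrees, less where a joint would pass 70% of its speed; a pose out of reach is approached as far as the arm can. Shift and turn numbers lie between -1 and 1, and a call with a number outside is refused. A call with a gripper value outside its range is refused whole. "jaw" is the opening, from -1 (shut) to 1 (fully open), set as the call begins (left out, the last holds). The fingers move at their own pace and stop on an object; "grip_force" is the grip in N (left out, the last holds). Time passes only in rows, so rows that repeat a pose let the fingers close. It gives the time, the measured TCP pose, the force, the opening and the grip force at its end, in the units of the state.
- observe(): the state, without advancing time (a new reading comes with each control period).
- snapshot(name): name is "side" or "top"; returns a dict with "color" (420x560x3 uint8, red, green, blue), "vfov" (degrees; the focal length in pixels is half the picture's height over the tangent of half this angle, whatever the lens; pixels are square), "cx", "cy" (the principal point, pixels), "pose" (4x4, takes a point from camera to world coordinates). Camera axes: x right, y down, z forward; pixel columns grow to the right and rows downward; lengths in mm; the calibration is good to about 2 mm. A picture is of the moment at which its call begins. There is no depth.
- hand_in(): hands the job in; it is judged then, once.
The state is a dict: "time_s": time; "joints": joint angles; "qd": joint speeds; "tau": joint torques, N m; "ee_pos": TCP position; "orientation": TCP orientation; "contact_force": force on the tool from outside, world axes, zero at the start; "torque": the same for the moment, N m; "width": finger opening in mm; "grasp_force": force on a finger pad.
Only numpy, scipy, OpenCV 4.12 (cv2) and the standard library are available. Lean on these libraries where they do the work, as an engineer would, in place of code of your own. Each camera call takes 0.05 s, during which the arm holds its last target. There are 200 camera calls.

## Working session

There is one attempt and no reset: what is moved stays moved. The work goes in short steps, Python scripts to look and compute and a tool call to move; the robot and the scene stay as the last step left them, time stands still between calls to the robot, and variables do not carry over. Pictures are saved under pics/ and viewed, at most 10 in all, crops included, and the job is handed in when it is done.

Besides the shell and the picture viewer there is one more tool, called in YAML: its name, and indented under it one key for each argument. carry_out: Moves the arm, as the interface text tells. Its arguments: {"type":"object","properties":{"motion":{"type":"array","items":{"type":"object","properties":{"offset":{"type":"array","items":{"type":"number"}},"rot":{"type":"array","items":{"type":"number"}}}}},"jaw":{"type":"number"},"grip_force":{"type":"number"}},"required":["motion"]}

```bash
mkdir -p pics; cat > h.py <<'E'
import numpy as np, cv2
from cell import observe, snapshot, hand_in
def K(s):
    f=s["color"].shape[0]/2/np.tan(np.radians(s["vfov"])/2); return f,s["cx"],s["cy"]
def ray(s,u,v,z):
    f,cx,cy=K(s); P=np.array(s["pose"]); d=P[:3,:3]@[(u-cx)/f,(v-cy)/f,1]; o=P[:3,3]
    return o+d*(z-o[2])/d[2]
def proj(s,p):
    f,cx,cy=K(s); P=np.array(s["pose"]); q=P[:3,:3].T@(np.array(p)-P[:3,3]); return [f*q[0]/q[2]+cx,f*q[1]/q[2]+cy]
def save(s,n): cv2.imwrite("pics/"+n,s["color"][:,:,::-1])
E
python3 - <<'E'
from h import *
for n in("top","side"):
    s=snapshot(n); save(s,n+"0.png"); print(n,K(s),np.round(s["pose"],3).tolist())
print(observe())
E
```

```text
top (np.float64(435.78663560693576), 281.2523219445983, 207.85054009758346) [[-0.006, -0.979, 0.205, 296.258], [-1.0, 0.006, -0.001, 247.74], [-0.0, -0.205, -0.979, 929.843], [0.0, 0.0, 0.0, 1.0]]
side (np.float64(494.37165370596483), 279.8057251844848, 209.97624925590551) [[0.996, -0.071, 0.045, 431.239], [-0.083, -0.741, 0.667, -322.406], [-0.014, -0.668, -0.744, 741.229], [0.0, 0.0, 0.0, 1.0]]
{'time_s': 0.1, 'joints': array([-1.26131735e+00,  5.27830466e-02,  1.40159269e+00,  1.79850586e-05,
        1.68859496e+00, -7.02760570e-02]), 'qd': array([-1.20244899e-03, -1.88795121e-03, -3.90282023e-03, -1.35011262e-03,
        1.91020545e-03,  4.55613757e-06]), 'tau': array([ 6.91162459e-04, -3.82583356e+01, -3.60986030e+01, -1.06575033e-04,
        4.79592025e-03,  1.18500316e-05]), 'ee_pos': array([ 194.5731436 , -487.33667698,  230.56719566]), 'orientation': array([-6.85163900e-04,  9.82026928e-01,  1.88739601e-01, -7.33443921e-05]), 'contact_force': array([ 0.18692945,  0.08868803, -0.92893147]), 'torque': array([-0.01749966,  0.0581968 , -0.0222776 ]), 'grasp_force': 0.0, 'width': 85.37800671898621}
```

View pics/top0.png

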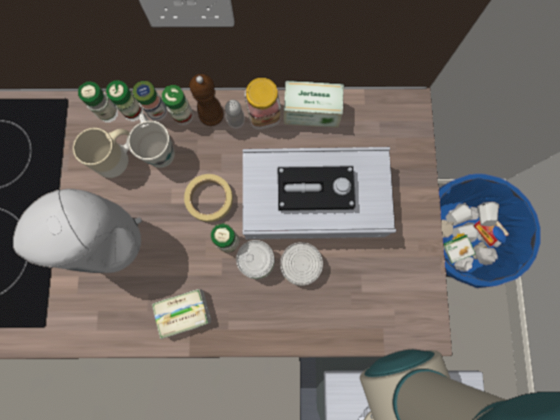

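View pics/side0.png

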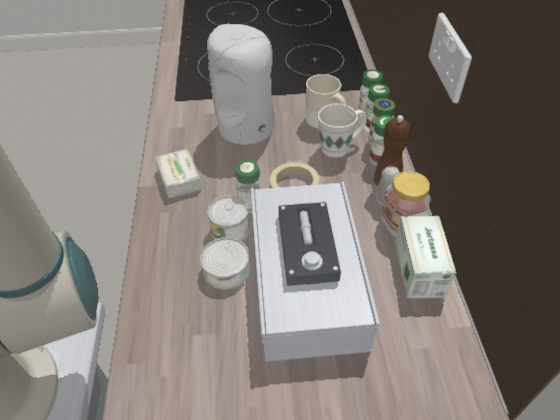

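The top view shows the box with the button at about (342,186), the bar at about (302,187) and the black case at columns 277-355, rows 166-211. The side view shows the button at about (312,260) and the bar at about (306,228). Next I measure both.

```bash
python3 - <<'E'
from h import *
R={}
for n,(a,b,c,d),bt,br in(("top",(262,158,368,218),(342,186),(302,187)),("side",(268,195,350,292),(312,260),(306,228))):
    s=snapshot(n); g=cv2.cvtColor(s["color"],cv2.COLOR_RGB2GRAY)
    m=np.zeros_like(g); m[b:d,a:c]=(g[b:d,a:c]<75)*255
    cs,_=cv2.findContours(m,cv2.RETR_EXTERNAL,cv2.CHAIN_APPROX_NONE); k=max(cs,key=cv2.contourArea)
    hull=cv2.convexHull(k)[:,0]
    # rectify the hull onto the case top plane
    W=np.array([ray(s,u,v,112)[:2] for u,v in hull],np.float32); r=cv2.minAreaRect(W)
    print(n,"case",r)
    # bright blobs inside the case
    i=np.zeros_like(g); cv2.fillConvexPoly(i,hull.astype(np.int32),255); i=cv2.erode(i,np.ones((3,3)))
    l=((g>105)&(i>0)).astype(np.uint8)
    nn,_,st,ce=cv2.connectedComponentsWithStats(l)
    for j in range(1,nn):
        if st[j,4]>25:
            print(st[j],ce[j].round(1),"z112",ray(s,*ce[j],112).round(1),"z120",ray(s,*ce[j],120).round(1))
    x,y=a-4,b-4; cv2.imwrite(f"pics/c_{n}.png",cv2.resize(s["color"][y:d+4,x:c+4,::-1],None,fx=6 if n=="top" else 5.5,fy=6 if n=="top" else 5.5,interpolation=cv2.INTER_CUBIC)); print("crop origin",x,y)
E
```

```text
top case ((506.2756042480469, 179.29141235351562), (85.83329010009766, 146.8763885498047), 0.7103576064109802)
[333 178  17  17 227] [341.2 185.6] z112 [510.6 130.5 112. ] z120 [508.5 131.6 120. ]
[285 183  36   9 246] [302.6 187. ] z112 [508.3 205.4 112. ] z120 [506.2 205.8 120. ]
crop origin 258 154
side case ((525.5636596679688, 97.5542221069336), (46.698974609375, 13.9110746383667), 1.7975600957870483)
crop origin 264 191
```

View pics/c_top.png

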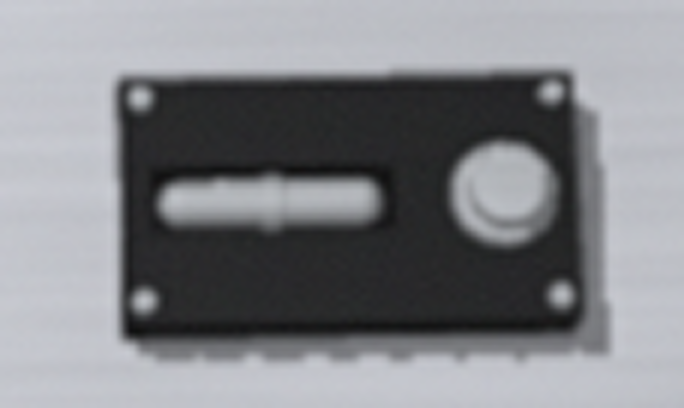

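View pics/c_side.png

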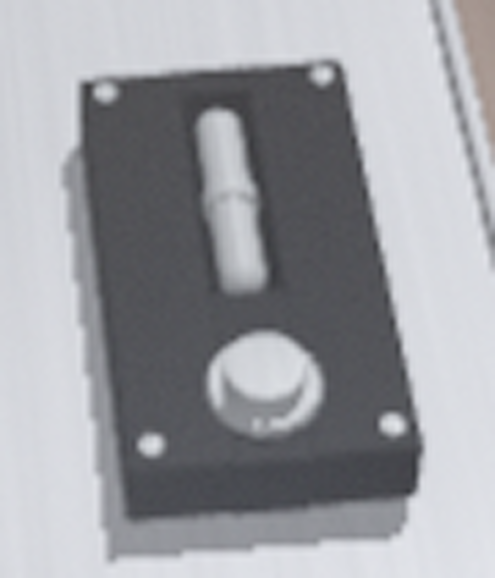

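The crops show, in full-image pixels, the top view button top at (342.2,184.7) and the bar collar at (302.9,187.2). In the side view the button top is at (311.8,257.1) and the bar collar at (305.8,227). I'll triangulate these along with the four screws.

```bash
python3 - <<'E'
from h import *
t,s=snapshot("top"),snapshot("side")
T=lambda p:((p[0]+.5)/6-.5+258,(p[1]+.5)/6-.5+154)
S=lambda p:((p[0]+.5)/5.5-.5+264,(p[1]+.5)/5.5-.5+191)
pts={"button":((508,187),(265,366),123),"bar":((272,202),(232,200),112),
"scr +y+x":((140,98),(321,75),112),"scr -y+x":((550,93),(392,425),112),"scr +y-x":((144,301),(106,92),112),"scr -y-x":((560,296),(151,445),112)}
def L(c,u,v):
    o=np.array(c["pose"])[:3,3]; d=ray(c,u,v,0)-o; return o,d/np.linalg.norm(d)
for k,(a,b,z) in pts.items():
    a,b=T(a),S(b); (o1,d1),(o2,d2)=L(t,*a),L(s,*b)
    q=np.linalg.lstsq(np.c_[d1,-d2],o2-o1,rcond=None)[0]; p,r=o1+d1*q[0],o2+d2*q[1]
    print(k,((p+r)/2).round(1),"gap",np.linalg.norm(p-r).round(1),"plane top",ray(t,*a,z)[:2].round(1),"side",ray(s,*b,z)[:2].round(1))
E
```

```text
button [509.6 129.9 122.4] gap 0.1 plane top [509.4 130. ] side [509.6 129.4]
bar [509.4 204.4 106.5] gap 0.4 plane top [507.8 204.7] side [508.9 199.9]
scr +y+x [542.6 247.1 113.2] gap 0.1 plane top [543.  247.1] side [542.8 248.1]
scr -y+x [543.8 113.6 112.2] gap 0.1 plane top [543.8 113.6] side [543.9 113.8]
scr +y-x [475.  246.2 113.4] gap 0.2 plane top [475.4 246.2] side [475.  247.4]
scr -y-x [475.9 113.  112.5] gap 0.2 plane top [476.1 113. ] side [475.9 113.3]
```

Careful with the scale: shifts go in shares of 800 mm and turns go in shares of pi rad. That gives: 0.521 m / 0.8 = 0.6513, -0.457 m / 0.8 = -0.5713, -68.6 degrees / 180 = -0.3811.

carry_out:
  motion:
    - {"offset": [0.6513,-0.5713,0],"rot": [0,0,-0.3811]}
    - {"offset": [0.6513,-0.5713,0],"rot": [0,0,-0.3811]}
    - {"offset": [0.6513,-0.5713,0],"rot": [0,0,-0.3811]}
    - {"offset": [0.6513,-0.5713,0],"rot": [0,0,-0.3811]}
    - {"offset": [0.6513,-0.5713,0],"rot": [0,0,-0.3811]}
    - {"offset": [0.6513,-0.5713,0],"rot": [0,0,-0.3811]}
    - {"offset": [0.6513,-0.5713,0],"rot": [0,0,-0.3811]}
    - {"offset": [0.6513,-0.5713,0],"rot": [0,0,-0.3811]}
    - {"offset": [0.6513,-0.5713,0],"rot": [0,0,-0.3811]}
    - {"offset": [0.6513,-0.5713,0],"rot": [0,0,-0.3811]}
    - {"offset": [0.6513,-0.5713,0],"rot": [0,0,-0.3811]}
    - {"offset": [0.6513,-0.5713,0],"rot": [0,0,-0.3811]}
    - {"offset": [0.6513,-0.5713,0],"rot": [0,0,-0.3811]}
    - {"offset": [0.6513,-0.5713,0],"rot": [0,0,-0.3811]}
    - {"offset": [0.6513,-0.5713,0],"rot": [0,0,-0.3811]}
    - {"offset": [0.6513,-0.5713,0],"rot": [0,0,-0.3811]}
    - {"offset": [0.6513,-0.5713,0.0625],"rot": [0,0,-0.3811]}
    - {"offset": [0.6513,-0.5713,0.1],"rot": [0,0,-0.3811]}
    - {"offset": [0.6513,-0.5713,0.1125],"rot": [0,0,-0.3811]}
    - {"offset": [0.6513,-0.5713,0.1125],"rot": [0,0,-0.3811]}
  jaw: -1
  grip_force: 40

```text
time_s: 2.3
ee_pos: [508.5, 128.9, 140.7]
orientation: [-0.0, 0.705, 0.709, -0.001]
contact_force: [-0.6, -0.7, 1.3]
width: 0.4
grasp_force: 0.0
```

Converted, 0.02 m / 0.8 = 0.025, 0.001 m / 0.8 = 0.0013.

carry_out:
  motion:
    - {"offset": [0.0013,0.0013,0.01],"rot": [0,0,0]}
    - {"offset": [0.0013,0.0013,0.02],"rot": [0,0,0]}
    - {"offset": [0.0013,0.0013,0.0225],"rot": [0,0,0]}
    - {"offset": [0.0013,0.0013,0.0238],"rot": [0,0,0]}
    - {"offset": [0.0013,0.0013,0.025],"rot": [0,0,0]}
    - {"offset": [0.0013,0.0013,0.025],"rot": [0,0,0]}

```text
time_s: 2.9
ee_pos: [510.2, 130.9, 121.9]
orientation: [0.0, 0.705, 0.709, 0.0]
contact_force: [-3.1, -1.1, 3.5]
width: -0.2
grasp_force: 2.0
```

Converted, 0.003 m / 0.8 = 0.0038, 0.002 m / 0.8 = 0.0025.

carry_out:
  motion:
    - {"offset": [0,0,0.0013],"rot": [0,0,0]}
    - {"offset": [0,0,0.0025],"rot": [0,0,0]}
    - {"offset": [0,0,0.0038],"rot": [0,0,0]}
    - {"offset": [0,0,0.0038],"rot": [0,0,0]}

```text
time_s: 3.3
ee_pos: [510.2, 131.0, 118.0]
orientation: [0.0, 0.705, 0.709, 0.0]
contact_force: [0.1, -0.7, 3.1]
width: 0.4
grasp_force: 1.1
```

carry_out:
  motion:
    - {"offset": [0,0,0.0013],"rot": [0,0,0]}
    - {"offset": [0,0,0.0019],"rot": [0,0,0]}
    - {"offset": [0,0,0.0019],"rot": [0,0,0]}

```text
time_s: 3.6
ee_pos: [510.2, 131.0, 116.7]
orientation: [0.0, 0.705, 0.709, 0.0]
contact_force: [-0.0, -0.4, 2.2]
width: -0.2
grasp_force: 1.3
```

```bash
python3 - <<'E'
from h import *
s=snapshot("side"); save(s,"p1.png"); c=s["color"][150:330,200:400,::-1]; cv2.imwrite("pics/p1c.png",cv2.resize(c,None,fx=3,fy=3)); o=observe(); print(o["ee_pos"],o["contact_force"])
E
```

```text
[510.23195411 130.96809497 116.78158715] [ 0.62511164 -1.14835452  2.03088316]
```

View pics/p1c.png

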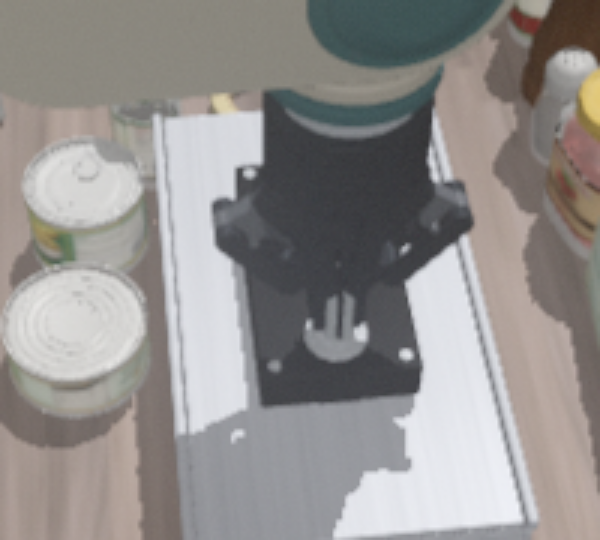

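The gripper hides the handle, but the force drop from 3.1 to about 2 N suggests it was released. I'll back off to the right to check.

Converted, -0.13 m / 0.8 = -0.1625, -0.1 m / 0.8 = -0.125.

carry_out:
  motion:
    - {"offset": [0,0,-0.025],"rot": [0,0,0]}
    - {"offset": [0,0,-0.075],"rot": [0,0,0]}
    - {"offset": [-0.0375,0,-0.125],"rot": [0,0,0]}
    - {"offset": [-0.1,0,-0.125],"rot": [0,0,0]}
    - {"offset": [-0.1625,0,-0.125],"rot": [0,0,0]}
    - {"offset": [-0.1625,0,-0.125],"rot": [0,0,0]}
  jaw: 0.2

```text
time_s: 4.25
ee_pos: [510.7, -3.7, 216.5]
orientation: [0.0, 0.707, 0.707, -0.001]
contact_force: [-0.1, 0.6, -0.4]
width: 51.4
grasp_force: 0.0
```

```bash
python3 - <<'E'
from h import *
a,b=snapshot("side"),snapshot("top"); A=cv2.resize(a["color"][180:300,240:370,::-1],(390,360)); B=cv2.resize(b["color"][150:240,240:370,::-1],(390,270)); B=cv2.copyMakeBorder(B,0,90,0,0,0); cv2.imwrite("pics/p2.png",np.hstack([A,B])); print(observe())
E
```

```text
{'time_s': 4.35, 'joints': array([-7.19888268e-02,  1.70739467e-02,  1.46638292e+00,  6.16034221e-04,
        1.65881857e+00, -7.60317230e-02]), 'qd': array([ 0.04737701,  0.00177609, -0.00206568,  0.0030143 ,  0.00069208,
        0.00418719]), 'tau': array([-1.67189475e+00, -3.67895937e+01, -3.60169923e+01, -1.48146604e-01,
       -6.42156723e-03, -1.01893935e-01]), 'ee_pos': array([5.10779194e+02, 3.34228177e-01, 2.16337384e+02]), 'orientation': array([-4.58916275e-04,  7.05656772e-01,  7.08553674e-01,  9.52397890e-06]), 'contact_force': array([-0.89678361, -0.7005396 ,  0.6406811 ]), 'torque': array([-0.02278643, -0.00600141,  0.0465363 ]), 'grasp_force': 0.0, 'width': 51.25326948306119}
```

View pics/p2.png

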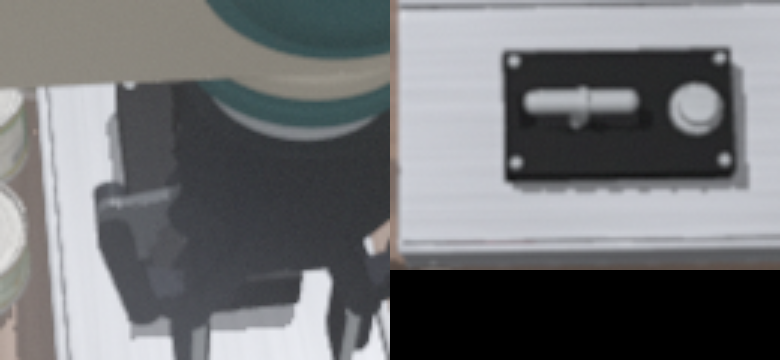

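The handle has popped out. The bar is raised with its collar at about (304,183) in the top image, and the yaw is unchanged. Next I go over it and down.

Converted, 0.204 m / 0.8 = 0.255, -0.001 m / 0.8 = -0.0013.

carry_out:
  motion:
    - {"offset": [0.0625,-0.0013,0],"rot": [0,0,0]}
    - {"offset": [0.125,-0.0013,0],"rot": [0,0,0]}
    - {"offset": [0.1875,-0.0013,0],"rot": [0,0,0]}
    - {"offset": [0.255,-0.0013,0],"rot": [0,0,0]}
    - {"offset": [0.255,-0.0013,0],"rot": [0,0,0]}
    - {"offset": [0.255,-0.0013,0.0375],"rot": [0,0,0]}
    - {"offset": [0.255,-0.0013,0.0625],"rot": [0,0,0]}
    - {"offset": [0.255,-0.0013,0.0875],"rot": [0,0,0]}
    - {"offset": [0.255,-0.0013,0.1063],"rot": [0,0,0]}
    - {"offset": [0.255,-0.0013,0.1213],"rot": [0,0,0]}
    - {"offset": [0.255,-0.0013,0.1213],"rot": [0,0,0]}
    - {"offset": [0.255,-0.0013,0.1213],"rot": [0,0,0]}

```text
time_s: 5.55
ee_pos: [508.9, 205.2, 120.4]
orientation: [0.0, 0.705, 0.709, 0.0]
contact_force: [0.1, -0.2, 0.2]
width: 51.4
grasp_force: 0.0
```

```bash
python3 - <<'E'
from h import *
print(observe())
E
```

```text
{'time_s': 5.55, 'joints': array([ 3.15979112e-01,  1.80589796e-01,  1.48524220e+00, -3.15263673e-05,
        1.47507879e+00,  3.09559462e-01]), 'qd': array([-0.00084896, -0.01099113, -0.01561107, -0.00073191,  0.00037433,
       -0.00140577]), 'tau': array([ 7.76805799e-02, -4.07176638e+01, -3.34895432e+01,  4.13459114e-03,
       -9.45063599e-03,  7.01946192e-04]), 'ee_pos': array([508.86455878, 205.17726762, 120.35601344]), 'orientation': array([1.69173715e-04, 7.04832348e-01, 7.09373840e-01, 2.96414723e-04]), 'contact_force': array([ 0.08549504, -0.23096503,  0.17527949]), 'torque': array([ 0.03058131, -0.00151486, -0.03593732]), 'grasp_force': 0.0, 'width': 51.449568337761704}
```

carry_out:
  motion:
    - {"offset": [0,0,0],"rot": [0,0,0]}
    - {"offset": [0,0,0],"rot": [0,0,0]}
    - {"offset": [0,0,0],"rot": [0,0,0]}
    - {"offset": [0,0,0],"rot": [0,0,0]}
    - {"offset": [0,0,0],"rot": [0,0,0]}
    - {"offset": [0,0,0],"rot": [0,0,0]}
    - {"offset": [0,0,0],"rot": [0,0,0]}
    - {"offset": [0,0,0],"rot": [0,0,0]}
  jaw: -1
  grip_force: 50

```text
time_s: 6.35
ee_pos: [509.5, 205.1, 120.5]
orientation: [0.001, 0.705, 0.709, 0.001]
contact_force: [5.5, -0.4, 3.1]
width: 12.2
grasp_force: 49.0
```

```bash
cat > o.py <<'E'
from h import *
o=observe(); q=o["orientation"]; print(o["time_s"],"p",o["ee_pos"].round(1),"yaw",np.degrees(2*np.arctan2(q[2],q[1])).round(2),"F",o["contact_force"].round(1),"M",o["torque"].round(3),"tau6",round(o["tau"][5],3),"w",round(o["width"],1),round(o["grasp_force"],1))
E
python3 o.py
```

```text
6.35 p [509.5 205.1 120.5] yaw 90.35 F [ 5.5 -0.4  3.1] M [ 0.081 -0.869  0.043] tau6 0.012 w 12.2 49.0
```

Converted, 0.0006 m / 0.8 = 0.0008, 12 degrees / 180 = 0.0667.

carry_out:
  motion:
    - {"offset": [0,0.0008,0],"rot": [0,0,0]}
    - {"offset": [0,0.0008,0],"rot": [0,0,0.0111]}
    - {"offset": [0,0.0008,0],"rot": [0,0,0.0222]}
    - {"offset": [0,0.0008,0],"rot": [0,0,0.0333]}
    - {"offset": [0,0.0008,0],"rot": [0,0,0.0444]}
    - {"offset": [0,0.0008,0],"rot": [0,0,0.0556]}
    - {"offset": [0,0.0008,0],"rot": [0,0,0.0667]}
    - {"offset": [0,0.0008,0],"rot": [0,0,0.0667]}

```text
time_s: 7.15
ee_pos: [509.8, 205.0, 120.2]
orientation: [0.0, 0.775, 0.632, 0.001]
contact_force: [4.6, -0.4, 3.1]
width: 12.1
grasp_force: 49.2
```

```bash
python3 o.py
```

```text
7.15 p [509.8 205.  120.2] yaw 78.32 F [ 4.6 -0.4  3.1] M [-0.    -0.846  0.075] tau6 0.433 w 12.1 49.2
```

Converted, 0.0008 m / 0.8 = 0.001.

carry_out:
  motion:
    - {"offset": [0,0.001,0],"rot": [0,0,0]}
    - {"offset": [0,0.001,0],"rot": [0,0,0]}
    - {"offset": [0,0.001,0],"rot": [0,0,0]}

```text
time_s: 7.45
ee_pos: [509.8, 205.0, 119.7]
orientation: [-0.0, 0.775, 0.632, -0.0]
contact_force: [1.9, 1.3, 2.3]
width: 12.4
grasp_force: 49.2
```

```bash
python3 o.py
```

```text
7.45 p [509.8 205.  119.7] yaw 78.39 F [1.9 1.3 2.3] M [ 0.215 -0.317  0.021] tau6 0.066 w 12.4 49.2
```

Converted, 0.0004 m / 0.8 = 0.0005, 14 degrees / 180 = 0.0778.

carry_out:
  motion:
    - {"offset": [0,0.0005,0],"rot": [0,0,0.0111]}
    - {"offset": [0,0.0005,0],"rot": [0,0,0.0222]}
    - {"offset": [0,0.0005,0],"rot": [0,0,0.0333]}
    - {"offset": [0,0.0005,0],"rot": [0,0,0.0444]}
    - {"offset": [0,0.0005,0],"rot": [0,0,0.0556]}
    - {"offset": [0,0.0005,0],"rot": [0,0,0.0667]}
    - {"offset": [0,0.0005,0],"rot": [0,0,0.0778]}
    - {"offset": [0,0.0005,0],"rot": [0,0,0.0778]}
    - {"offset": [0,0.0005,0],"rot": [0,0,0.0778]}
    - {"offset": [0,0.0005,0],"rot": [0,0,0.0778]}

```text
time_s: 8.45
ee_pos: [510.2, 204.9, 119.7]
orientation: [-0.0, 0.846, 0.533, -0.0]
contact_force: [0.5, 2.4, 2.4]
width: 12.1
grasp_force: 49.2
```

```bash
python3 o.py
```

```text
8.45 p [510.2 204.9 119.7] yaw 64.41 F [0.5 2.4 2.4] M [ 0.374 -0.117  0.063] tau6 0.063 w 12.1 49.2
```

Converted, 0.0003 m / 0.8 = 0.0004, 3 degrees / 180 = 0.0167.

carry_out:
  motion:
    - {"offset": [0.0004,0,0],"rot": [0,0,0.0083]}
    - {"offset": [0.0004,0,0],"rot": [0,0,0.0167]}
    - {"offset": [0.0004,0,0],"rot": [0,0,0.0167]}
    - {"offset": [0.0004,0,0],"rot": [0,0,0.0167]}

```text
time_s: 8.85
ee_pos: [510.3, 204.9, 119.6]
orientation: [-0.0, 0.86, 0.51, -0.0]
contact_force: [-0.9, -0.1, 2.8]
width: 12.0
grasp_force: 49.2
```

```bash
python3 o.py
```

```text
8.85 p [510.3 204.9 119.6] yaw 61.36 F [-0.9 -0.1  2.8] M [0.104 0.146 0.107] tau6 0.11 w 12.0 49.2
```

Converted, 3 degrees / 180 = 0.0167.

carry_out:
  motion:
    - {"offset": [0,0,0],"rot": [0,0,0.0083]}
    - {"offset": [0,0,0],"rot": [0,0,0.0167]}
    - {"offset": [0,0,0],"rot": [0,0,0.0167]}
    - {"offset": [0,0,0],"rot": [0,0,0.0167]}

```text
time_s: 9.25
ee_pos: [510.4, 204.9, 119.7]
orientation: [0.0, 0.873, 0.488, -0.0]
contact_force: [-1.0, -1.9, 3.3]
width: 12.3
grasp_force: 49.2
```

```bash
python3 o.py
```

```text
9.25 p [510.4 204.9 119.7] yaw 58.36 F [-1.  -1.9  3.3] M [-0.091  0.223  0.033] tau6 0.11 w 12.3 49.2
```

Converted, 3 degrees / 180 = 0.0167.

carry_out:
  motion:
    - {"offset": [0,0,0],"rot": [0,0,0.0083]}
    - {"offset": [0,0,0],"rot": [0,0,0.0167]}
    - {"offset": [0,0,0],"rot": [0,0,0.0167]}
    - {"offset": [0,0,0],"rot": [0,0,0.0167]}

```text
time_s: 9.65
ee_pos: [510.5, 204.9, 119.7]
orientation: [0.0, 0.886, 0.465, -0.0]
contact_force: [-1.9, -1.9, 3.1]
width: 12.0
grasp_force: 49.1
```

```bash
python3 o.py
```

```text
9.65 p [510.5 204.9 119.7] yaw 55.36 F [-1.9 -1.9  3.1] M [-0.314  0.342  0.158] tau6 0.111 w 12.0 49.1
```

Converted, 3 degrees / 180 = 0.0167.

carry_out:
  motion:
    - {"offset": [0,0,0],"rot": [0,0,0.0083]}
    - {"offset": [0,0,0],"rot": [0,0,0.0167]}
    - {"offset": [0,0,0],"rot": [0,0,0.0167]}
    - {"offset": [0,0,0],"rot": [0,0,0.0167]}

```text
time_s: 10.05
ee_pos: [510.5, 204.9, 119.7]
orientation: [0.0, 0.897, 0.441, -0.0]
contact_force: [-2.3, -2.3, 2.7]
width: 12.3
grasp_force: 49.1
```

```bash
python3 o.py
```

```text
10.05 p [510.5 204.9 119.7] yaw 52.36 F [-2.3 -2.3  2.7] M [-0.437  0.335  0.121] tau6 0.112 w 12.3 49.1
```

Converted, -0.0003 m / 0.8 = -0.0004, 3 degrees / 180 = 0.0167.

carry_out:
  motion:
    - {"offset": [-0.0004,0,0],"rot": [0,0,0.0083]}
    - {"offset": [-0.0004,0,0],"rot": [0,0,0.0167]}
    - {"offset": [-0.0004,0,0],"rot": [0,0,0.0167]}
    - {"offset": [-0.0004,0,0],"rot": [0,0,0.0167]}

```text
time_s: 10.45
ee_pos: [510.5, 204.8, 119.9]
orientation: [0.0, 0.909, 0.418, 0.0]
contact_force: [0.1, -2.8, 2.5]
width: 12.4
grasp_force: 49.2
```

```bash
python3 o.py
```

```text
10.45 p [510.5 204.8 119.9] yaw 49.36 F [ 0.1 -2.8  2.5] M [-0.283  0.007  0.08 ] tau6 0.114 w 12.4 49.2
```

Converted, 3 degrees / 180 = 0.0167.

carry_out:
  motion:
    - {"offset": [0,0,0],"rot": [0,0,0.0083]}
    - {"offset": [0,0,0],"rot": [0,0,0.0167]}
    - {"offset": [0,0,0],"rot": [0,0,0.0167]}
    - {"offset": [0,0,0],"rot": [0,0,0.0167]}

```text
time_s: 10.85
ee_pos: [510.6, 204.7, 119.9]
orientation: [0.0, 0.919, 0.394, 0.0]
contact_force: [1.8, -2.2, 2.4]
width: 12.1
grasp_force: 49.2
```

```bash
python3 o.py
```

```text
10.85 p [510.6 204.7 119.9] yaw 46.36 F [ 1.8 -2.2  2.4] M [-0.303 -0.214  0.086] tau6 0.115 w 12.1 49.2
```

Converted, 3 degrees / 180 = 0.0167.

carry_out:
  motion:
    - {"offset": [0,0,0],"rot": [0,0,0.0083]}
    - {"offset": [0,0,0],"rot": [0,0,0.0167]}
    - {"offset": [0,0,0],"rot": [0,0,0.0167]}
    - {"offset": [0,0,0],"rot": [0,0,0.0167]}

```text
time_s: 11.25
ee_pos: [510.5, 204.7, 119.9]
orientation: [0.0, 0.929, 0.369, 0.0]
contact_force: [2.7, -2.0, 3.1]
width: 12.2
grasp_force: 49.2
```

```bash
python3 o.py
```

```text
11.25 p [510.5 204.7 119.9] yaw 43.36 F [ 2.7 -2.   3.1] M [-0.449 -0.384  0.07 ] tau6 0.117 w 12.2 49.2
```

Converted, 0.0003 m / 0.8 = 0.0004, 3 degrees / 180 = 0.0167.

carry_out:
  motion:
    - {"offset": [0,0.0004,0],"rot": [0,0,0.0083]}
    - {"offset": [0,0.0004,0],"rot": [0,0,0.0167]}
    - {"offset": [0,0.0004,0],"rot": [0,0,0.0167]}
    - {"offset": [0,0.0004,0],"rot": [0,0,0.0167]}

```text
time_s: 11.65
ee_pos: [510.6, 204.6, 119.8]
orientation: [-0.0, 0.939, 0.345, 0.0]
contact_force: [2.4, -2.4, 3.4]
width: 12.2
grasp_force: 49.2
```

```bash
python3 o.py
```

```text
11.65 p [510.6 204.6 119.8] yaw 40.36 F [ 2.4 -2.4  3.4] M [-0.242 -0.399  0.085] tau6 0.116 w 12.2 49.2
```

Converted, 0.0003 m / 0.8 = 0.0004, 3 degrees / 180 = 0.0167.

carry_out:
  motion:
    - {"offset": [0,0.0004,0],"rot": [0,0,0.0083]}
    - {"offset": [0,0.0004,0],"rot": [0,0,0.0167]}
    - {"offset": [0,0.0004,0],"rot": [0,0,0.0167]}
    - {"offset": [0,0.0004,0],"rot": [0,0,0.0167]}

```text
time_s: 12.05
ee_pos: [510.7, 204.5, 119.8]
orientation: [-0.0, 0.947, 0.32, -0.0]
contact_force: [1.3, -0.5, 2.8]
width: 12.6
grasp_force: 49.2
```

```bash
python3 o.py
```

```text
12.05 p [510.7 204.5 119.8] yaw 37.37 F [ 1.3 -0.5  2.8] M [ 0.029 -0.3    0.054] tau6 0.113 w 12.6 49.2
```

Converted, 3 degrees / 180 = 0.0167.

carry_out:
  motion:
    - {"offset": [0,0,0],"rot": [0,0,0.0083]}
    - {"offset": [0,0,0],"rot": [0,0,0.0167]}
    - {"offset": [0,0,0],"rot": [0,0,0.0167]}
    - {"offset": [0,0,0],"rot": [0,0,0.0167]}

```text
time_s: 12.45
ee_pos: [510.7, 204.4, 119.8]
orientation: [-0.0, 0.955, 0.295, 0.0]
contact_force: [1.6, 1.0, 2.9]
width: 12.3
grasp_force: 49.4
```

```bash
python3 o.py
```

```text
12.45 p [510.7 204.4 119.8] yaw 34.37 F [1.6 1.  2.9] M [ 0.041 -0.254  0.213] tau6 0.19 w 12.3 49.4
```

Converted, 1 degrees / 180 = 0.0056.

carry_out:
  motion:
    - {"offset": [0,0,0],"rot": [0,0,0.0056]}
    - {"offset": [0,0,0],"rot": [0,0,0.0056]}
    - {"offset": [0,0,0],"rot": [0,0,0.0056]}

```text
time_s: 12.75
ee_pos: [510.7, 204.4, 119.8]
orientation: [-0.0, 0.958, 0.287, 0.0]
contact_force: [1.0, 0.7, 3.0]
width: 12.3
grasp_force: 49.7
```

```bash
python3 o.py
```

```text
12.75 p [510.7 204.4 119.8] yaw 33.37 F [1.  0.7 3. ] M [ 0.16  -0.247  0.254] tau6 0.235 w 12.3 49.7
```

The stop is felt: torque keeps rising as I turn, to about 0.24 N m. I'll start with a small test pull.

Converted, 0.0013 m / 0.8 = 0.0016, -0.0008 m / 0.8 = -0.001.

carry_out:
  motion:
    - {"offset": [-0.0006,0.001,0],"rot": [0,0,0]}
    - {"offset": [-0.001,0.0016,0],"rot": [0,0,0]}
    - {"offset": [-0.001,0.0016,0],"rot": [0,0,0]}

```text
time_s: 13.05
ee_pos: [510.8, 203.3, 119.9]
orientation: [-0.0, 0.958, 0.287, 0.0]
contact_force: [1.3, 5.6, 3.6]
width: 12.1
grasp_force: 49.7
```

```bash
python3 o.py
```

```text
13.05 p [510.8 203.3 119.9] yaw 33.38 F [1.3 5.6 3.6] M [ 0.8   -0.207  0.197] tau6 0.191 w 12.1 49.7
```

Converted, 0.0007 m / 0.8 = 0.0009, -0.0004 m / 0.8 = -0.0005.

carry_out:
  motion:
    - {"offset": [-0.0005,0.0009,0],"rot": [0,0,0]}
    - {"offset": [-0.0005,0.0009,0],"rot": [0,0,0]}
    - {"offset": [-0.0005,0.0009,0],"rot": [0,0,0]}

```text
time_s: 13.35
ee_pos: [510.8, 202.3, 119.8]
orientation: [-0.0, 0.958, 0.287, 0.0]
contact_force: [1.4, 4.2, 2.9]
width: 12.0
grasp_force: 49.7
```

```bash
python3 o.py
```

```text
13.35 p [510.8 202.3 119.8] yaw 33.37 F [1.4 4.2 2.9] M [ 0.794 -0.218  0.25 ] tau6 0.203 w 12.0 49.7
```

Converted, 0.0016 m / 0.8 = 0.002, -0.001 m / 0.8 = -0.0013.

carry_out:
  motion:
    - {"offset": [-0.0006,0.001,0],"rot": [0,0,0]}
    - {"offset": [-0.0013,0.002,0],"rot": [0,0,0]}
    - {"offset": [-0.0013,0.002,0],"rot": [0,0,0]}

```text
time_s: 13.65
ee_pos: [510.8, 200.1, 119.7]
orientation: [-0.0, 0.958, 0.287, -0.0]
contact_force: [0.2, 4.8, 2.7]
width: 12.0
grasp_force: 49.7
```

The lid is free (force steady at 4-5 N, about 4.5 mm moved), so I slide it open.

Converted, 0.0839 m / 0.8 = 0.1049, 0.0805 m / 0.8 = 0.1006.

carry_out:
  motion:
    - {"offset": [-0.0034,0.0053,0],"rot": [0,0,0]}
    - {"offset": [-0.0081,0.0125,0],"rot": [0,0,0]}
    - {"offset": [-0.0129,0.0199,0],"rot": [0,0,0]}
    - {"offset": [-0.0176,0.0273,0],"rot": [0,0,0]}
    - {"offset": [-0.0225,0.0346,0],"rot": [0,0,0]}
    - {"offset": [-0.0273,0.042,0],"rot": [0,0,0]}
    - {"offset": [-0.032,0.0494,0],"rot": [0,0,0]}
    - {"offset": [-0.0368,0.0566,0],"rot": [0,0,0]}
    - {"offset": [-0.0415,0.064,0],"rot": [0,0,0]}
    - {"offset": [-0.0463,0.0713,0],"rot": [0,0,0]}
    - {"offset": [-0.051,0.0788,0],"rot": [0,0,0]}
    - {"offset": [-0.0558,0.086,0],"rot": [0,0,0]}
    - {"offset": [-0.0605,0.0934,0],"rot": [0,0,0]}
    - {"offset": [-0.0653,0.1006,0],"rot": [0,0,0]}
    - {"offset": [-0.068,0.1049,0],"rot": [0,0,0]}
    - {"offset": [-0.068,0.1049,0],"rot": [0,0,0]}
    - {"offset": [-0.068,0.1049,0],"rot": [0,0,0]}

```text
time_s: 15.35
ee_pos: [511.7, 99.2, 119.7]
orientation: [0.001, 0.958, 0.287, -0.0]
contact_force: [0.8, -2.8, 2.7]
width: 12.1
grasp_force: 49.4
```

```bash
python3 o.py
```

```text
15.35 p [511.7  99.2 119.7] yaw 33.32 F [ 0.8 -2.8  2.7] M [-0.391 -0.192  0.114] tau6 0.081 w 12.1 49.4
```

Converted, 0.0028 m / 0.8 = 0.0035, -0.001 m / 0.8 = -0.0013.

carry_out:
  motion:
    - {"offset": [-0.0013,0.0019,0],"rot": [0,0,0]}
    - {"offset": [-0.0023,0.0035,0],"rot": [0,0,0]}
    - {"offset": [-0.0023,0.0035,0],"rot": [0,0,0]}
    - {"offset": [-0.0023,0.0035,0],"rot": [0,0,0]}

```text
time_s: 15.75
ee_pos: [511.6, 97.0, 119.8]
orientation: [-0.0, 0.958, 0.287, 0.0]
contact_force: [1.7, 3.1, 4.3]
width: 12.2
grasp_force: 49.4
```

```bash
python3 o.py
```

```text
15.75 p [511.6  97.  119.8] yaw 33.37 F [1.7 3.1 4.3] M [ 0.252 -0.263  0.093] tau6 0.08 w 12.2 49.4
```

Converted, -0.1 m / 0.8 = -0.125, -0.06 m / 0.8 = -0.075.

carry_out:
  motion:
    - {"offset": [0,0,0],"rot": [0,0,0]}
    - {"offset": [0,0,0],"rot": [0,0,0]}
    - {"offset": [0,0,0],"rot": [0,0,0]}
    - {"offset": [0,0,0],"rot": [0,0,0]}
    - {"offset": [0,0,0],"rot": [0,0,0]}
    - {"offset": [0,0,0],"rot": [0,0,0]}
    - {"offset": [0,0,-0.0125],"rot": [0,0,0]}
    - {"offset": [0,0,-0.0375],"rot": [0,0,0]}
    - {"offset": [0,0,-0.075],"rot": [0,0,0]}
    - {"offset": [0,0,-0.125],"rot": [0,0,0]}
    - {"offset": [-0.125,-0.125,-0.125],"rot": [0,0,0]}
    - {"offset": [-0.125,-0.125,-0.125],"rot": [0,0,0]}
    - {"offset": [-0.125,-0.125,-0.125],"rot": [0,0,0]}
    - {"offset": [-0.125,-0.125,-0.125],"rot": [0,0,0]}
    - {"offset": [-0.125,-0.125,-0.125],"rot": [0,0,0]}
  jaw: 0

```text
time_s: 17.25
ee_pos: [373.2, 125.5, 221.0]
orientation: [0.0, 0.958, 0.287, 0.001]
contact_force: [-0.2, 0.2, -0.1]
width: 42.9
grasp_force: 0.0
```

```bash
python3 o.py; python3 - <<'E'
from h import *
save(snapshot("top"),"end.png")
E
```

```text
17.25 p [373.2 125.5 221. ] yaw 33.41 F [-0.2  0.2 -0.1] M [ 0.031 -0.023  0.012] tau6 0.044 w 42.9 0.0
```

View pics/end.png

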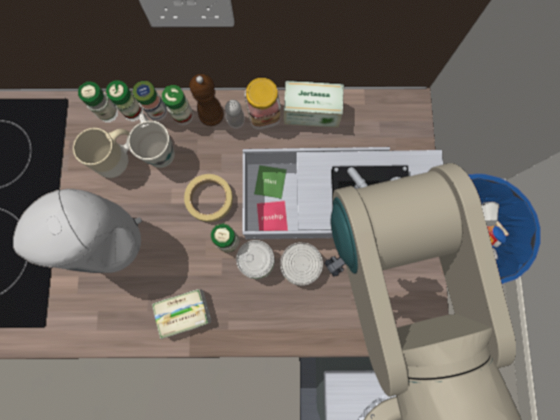

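The lid edge has moved from column 243 to about 298, roughly 108 mm, and the bar at (357,177) still stands out. The bystanders have not moved.

```bash
python3 -c "
from cell import hand_in; print(hand_in())"
```

```text
the job is handed in; nothing more can be done
None
```

I handed the job in with the handle popped out, turned to its stop at about 56°, and the lid slid open about 108 mm of 110; `hand_in()` returned no verdict.

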